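# Set the spice mill and lower its lever onto the jar

### The job

The jar is already standing under the spice mill's head. First turn the dial on top of the mill clockwise, click by click, to the fifth of its seven marks and leave it there with the lever still up; then push the small lever at the front of the head all the way down, so that the sealing disc comes down over the jar. Do not push the jar off its place or disturb the other things on the counter, and let go of everything at the end.

Things in the scene. Friction and masses are not known exactly. Their poses are not given: they have to be found in the camera images.
- mill: Electric spice mill, fixed. Origin: centre of its footprint at counter level, z up; its front (lever side) faces its own -x. In its frame (mm): steel base plate x -110..100, y +-75, z 0..25; rear column x 62..98, y +-35; steel gear block x -45..100, y +-34, z 155..237; black hood on top (see hood_edge). Glass hopper on the hood: radius 32, at x 65, y 0, top z 328.
- hood_edge (a point): Middle of the hood's lower front edge, at x -112, y 0, z 235 mm in the mill's frame. The hood (x -112..100, y +-55, z 235..285) overhangs the lever: an upright gripper's body would hit it before the lever is down, so lean the tool back 30 to 40 degrees from vertical and come in from the front (closed fingertips press on the cross bar). Axes as the mill's.
- dial (a joint): Detented dial on the hood, turning about the vertical, 0 to 2.1 rad, growing clockwise from above. Seven clicks 0.35 rad apart, each with a white tick on the hood, 41 mm from the axis: first = 0 (end stop), fifth = 1.4, seventh = 2.1. A sprung ball holds it in each click; passing one takes about 0.07 N m. Starts at the first, second or third.
- dial_grip (a point): On the dial's axis (mill's x -50, y 0), 24 mm above the hood top, on its grip: a steel bar 50 mm long, 12 wide, 6 to 35 mm above the hood; pinch across the 12 mm. Disc below: radius 31, top 7 mm above the hood. x axis: along the bar to the pointer end (white nib), at 4.19 rad minus dial, counter-clockwise from the mill's +x; z up. The fourth tick is straight to the front.
- lever (a joint): Lever at the front of the head, hinged on a level axis parallel to the mill's y; 0 = raised (arm 25 degrees above level), 1.05 rad = fully down (35 degrees below level, end stop). Stays where it is left by friction, about 0.15 N m (2 to 5 N at its tip). It starts raised, 0 to 0.12 rad.
- lever_hinge (a point): The lever's hinge, at x -50, y 0, z 178 mm in the mill's frame; axes as the mill's, hinge axis along its y. At lever = q the cross bar's centre is 70*cos(0.436-q) mm in front of it (-x) and 70*sin(0.436-q) mm above it.
- lever_tip (a point): Centre of the lever's steel cross bar: 18 mm in diameter, 36 mm long, parallel to the mill's y, at the end of a 70 mm arm (10 mm thick). Free room in front and to the sides; when raised, its top is 18 mm below the hood's underside and its outer half stands out in front of the hood.
- disc (a point): Centre of the underside of the round steel sealing disc (radius 24 mm) that hangs under the gear block, at x -5, y 0 in the mill's frame. The lever lowers it 20 mm per radian, from z 135 to z 114, 4 mm above the jar's rim.
- jar: Empty open glass spice jar, radius 25 mm, 85 mm tall, upright and loose on the mill's base plate under the sealing disc. Origin: centre of its underside.
- sugar_bowl: White ceramic sugar bowl with its lid on, radius 48 mm, 100 mm tall; origin: centre of its underside. Leave alone.
- pancake_ring: Stainless steel pancake ring, outer radius 45 mm, 30 mm tall; origin: centre of its underside. Leave alone.
- turner: Yellow silicone turner, 280 mm long, lying flat beside the mill, along its own x; origin: under its middle. Leave alone.
- griddle: Electric griddle, fixed, 360 x 260 mm, 54 mm tall, to the right of the work; origin: centre of its footprint.
Mind the look-alikes: they are no part of the job. Of the things shaped like the jar, the glass one is meant.

How it is judged:
On the way, in this order (a step that is already met when the one before it is completed fails the run):
1. the dial rests at the fifth mark while the lever is still up (value of joint dial between 1.27 and 1.53 rad and value of joint lever below 0.3 rad and contact force between the fingers and dial below 0.2 N), for 0.3 s.
2. the lever is all the way down, the dial still at the fifth mark (value of joint lever above 0.95 rad and value of joint dial between 1.27 and 1.53 rad), for 0.2 s.
At the end, for the whole second after the job is handed in: The dial rests at its fifth mark (within 0.13 rad), the lever is within 0.1 rad of fully down, and the jar stands upright where it was (within 15 mm) (all of step 2 and distance of jar from where it was at the start of the episode below 0.015 m and angle between jar's own z axis and vertical below 0.1 rad and linear speed of jar below 0.02 m/s); the robot touches nothing.
It fails at once if the jar is pushed off its place or tipped over (distance of jar from where it was at the start of the episode above 0.025 m or angle between jar's own z axis and vertical above 0.4 rad).
It fails at once if the sugar bowl, pancake ring or turner is pushed more than 30 mm (distance of any of sugar_bowl, pancake_ring, turner from where it was at the start of the episode above 0.03 m).
It also fails if it takes over 50 s, if anything falls off the work surface, if the arm or the gripper's body presses on something with over 40 N, if the wrist force passes 120 N, or if a joint passes its speed limit or range.

### The arm

A 7-joint arm with a two-finger parallel gripper is mounted at the origin on the work surface. World frame = base frame: x ahead of the robot, y to its left, z up, the work surface at z = 0. Lengths are in m, angles in rad, forces in N, time in s.
With the tool pointing down it reaches from about 0.35 to 0.9 m from the base axis. Payload 8.1 kg.
Tool frame: the origin (TCP) lies where the fingers leave the gripper's body, on its centre line; the fingertips stand 66 mm ahead of it and the grasp point (between the pads) lies 47 mm ahead of it; z points along the fingers, y is the line along which they close (so a half turn about z gives the same grasp; the last joint's range is limited). The gripper opens to 92 mm and grips with 3 to 60 N. Pads are 19 mm wide; open, the fingers measure 130 mm over their backs; the gripper's body (75 mm by 190 mm) begins 47 mm behind the grasp point.
Start: joints at [-1.448, 0.434, 0.025, 1.573, -0.012, 1.134, -0.075], TCP at [0.14, 0.609, 0.292] pointing down, gripper open.
Joint ranges: [-2.62, 2.62], [-0.44, 2.09], [-1.27, 1.32], [0.08, 2.57], [-1.32, 4.46], [0.12, 2], [-2.74, 2.74]. Speed limits (rad/s): [2.22, 2.22, 3.01, 3.01, 3.14, 3.14, 3.14].

### API

Orientations are given as a rotation vector (axis times angle).
In Python, from cell import arm gives the robot as it stands.
- The arm moves only by the tool send_rows, never from a script. Its argument "motion" is text: rows parted by semicolons, each of 7 numbers parted by spaces: the closure, from 0 (fully open) to 1 (shut), then the shift along the world's x, y, z in m, then the turn, a rotation vector about the world's x, y, z in degrees. A call has 1 to 5 rows; each row shifts and turns the commanded pose from where the row before left it; what a row does not reach is not made up. A row lasts 1/8 s, in which the tool goes at most 62.5 mm and 10.7 degrees, less where a joint would pass 70% of its speed; a pose out of reach is approached as far as the arm can. A call is refused whole if a number of a shift passes 0.0625 or a number of a turn 10.7, either way. A call with a gripper value outside its range is refused whole. The fingers move at their own pace and stop on an object; "force" is the grip in N (left out, the last holds). Time passes only in rows, so rows that do not move let the fingers close. It gives the time, the measured TCP pose, the force, the opening and the grip force at its end, in the units of the state.
- arm.observe(): the state, without advancing time (a new reading comes with each control period).
- arm.get_image(name): name is "scene" or "top" or "wrist"; returns (picture, depth): 400x640x3 uint8, blue, green, red; 400x640 float32, m along the optical axis (not along the pixel's ray), 0 where there is no reading.
- arm.camera_model(name): a dict with "fx", "fy", "cx", "cy" (pixels), "view" (4x4, takes a point from world to camera coordinates). Camera axes: x right, y down, z forward; pixel columns grow to the right and rows downward; lengths in m; the calibration is good to about 2 mm. The wrist camera is an equidistant fisheye: a pixel r from the principal point sees the ray r / f radians off the axis. A picture is of the moment at which its call begins: read the wrist's pose just before it. camera_model takes no time and is no camera call; for the wrist camera it gives the pose at the moment of the call.
- arm.sign_off(): hands the job in; it is judged then, once.
The state is a dict: "clock": time; "joints": joint angles; "dq": joint speeds; "joint_efforts": joint torques, N m; "position": TCP position; "ee_rot": TCP orientation; "force": force on the tool from outside, world axes, zero at the start; "ft_torque": the same for the moment, N m; "width": opening from 0.0 (shut) to 1.0 (fully open); "gripper_force": force on a finger pad.
Only numpy, scipy, OpenCV 4.12 (cv2) and the standard library are available. Lean on these libraries where they do the work, as an engineer would, in place of code of your own. Each camera call takes 0.05 s, during which the arm holds its last target. There are 200 camera calls.

## Working session

There is one attempt and no reset: what is moved stays moved. The work goes in short steps, Python scripts to look and compute and a tool call to move; the robot and the scene stay as the last step left them, time stands still between calls to the robot, and variables do not carry over. Pictures are saved under pics/ and viewed, at most 10 in all, crops included, and the job is handed in when it is done.

Besides the shell and the picture viewer there is one more tool, called after "Emit:" by a JSON object that holds its "fn" and its "kwargs", one argument or row to a line. send_rows: Moves the arm, as the interface text tells. Its arguments: {"type":"object","properties":{"motion":{"type":"string"},"force":{"type":"number"}},"required":["motion"]}

```bash
mkdir -p pics; ls; cat > h.py <<'E'
from cell import arm
import numpy as np, cv2
from scipy.spatial.transform import Rotation as R
def pts(d,m):
    v,u=np.mgrid[:400,:640]
    c=np.stack([(u-m['cx'])/m['fx']*d,(v-m['cy'])/m['fy']*d,d],-1)
    V=np.array(m['view']); return (c-V[:3,3])@V[:3,:3]
E
python3 - <<'E'
from h import *
for n in('scene','top'):
    p,d=arm.get_image(n); m=arm.camera_model(n)
    cv2.imwrite(f'pics/{n}0.png',p); np.savez(f'{n}0.npz',p=p,d=d,w=pts(d,m)); print(n,m)
s=arm.observe();print(s)
E
```

```text
pics
scene {'fx': 375.9412203427462, 'fy': 375.9412203427462, 'cx': 319.83243608454853, 'cy': 198.94851938707444, 'view': array([[-0.63888498,  0.76911187, -0.01711456,  0.39679987],
       [ 0.47225973,  0.37454037, -0.79792873, -0.13061778],
       [-0.60728636, -0.5178672 , -0.60250879,  1.5534192 ],
       [ 0.        ,  0.        ,  0.        ,  1.        ]])}
top {'fx': 395.0055096337621, 'fy': 395.0055096337621, 'cx': 327.27732300370326, 'cy': 193.17155786358038, 'view': array([[-1.08568999e-03, -9.99891584e-01, -1.46847344e-02,
         1.83115224e-02],
       [-9.94229741e-01,  2.65448745e-03, -1.07238874e-01,
         6.41970764e-01],
       [ 1.07266228e-01,  1.44835715e-02, -9.94124832e-01,
         1.26355351e+00],
       [ 0.00000000e+00,  0.00000000e+00,  0.00000000e+00,
         1.00000000e+00]])}
{'clock': 0.1, 'joints': array([-1.44757268,  0.43511896,  0.02499746,  1.57402019, -0.01161764,
        1.13400779, -0.07511715]), 'dq': array([-2.40531839e-04, -2.66893903e-03,  9.02365847e-05, -2.39263783e-03,
       -2.29111370e-04, -2.14033796e-04,  3.78685958e-05]), 'joint_efforts': array([ 2.82988090e-03, -6.69120169e+01,  9.87669490e-01, -3.15145290e+01,
       -6.04984327e-02,  3.74536647e-02,  2.78101237e-05]), 'position': array([0.13991142, 0.60875168, 0.29153955]), 'ee_rot': array([-3.54146210e-01, -3.12152939e+00,  2.21236197e-03]), 'force': array([ 0.4681636 , -0.14462693, -0.40437382]), 'ft_torque': array([-0.02310812, -0.05548403, -0.06085316]), 'gripper_force': 0.0, 'width': 1.0053183923152327}
```

View pics/scene0.png

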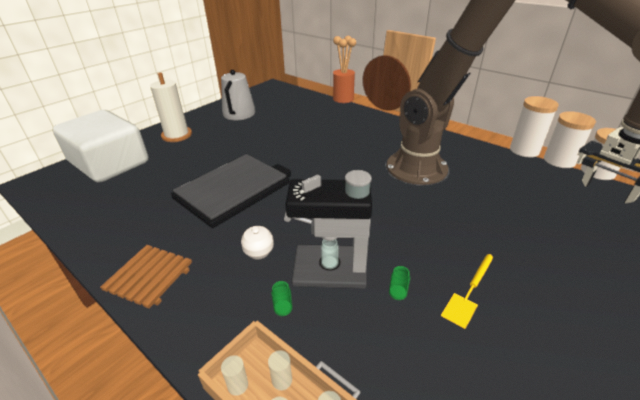

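View pics/top0.png

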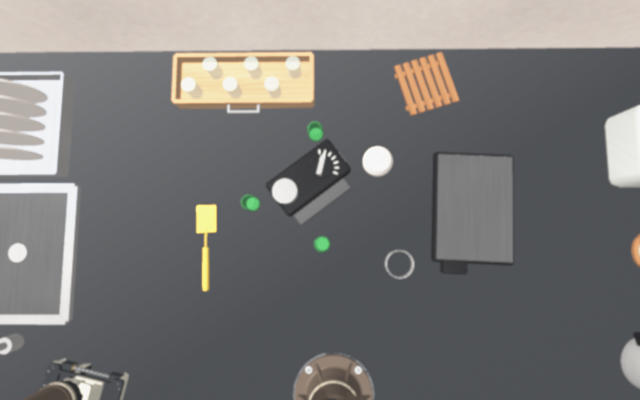

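The scene view shows the mill at centre: dial at (308,187), hopper at (358,183), lever at (298,218) and the glass jar at (330,252). There are green jar look-alikes at (283,297) and (400,282), and the sugar bowl is at (257,241). In the top view the hopper is at (285,190), the dial grip at (321,160) with ticks to its right, a third green jar at (322,243), the ring at (399,264) and the turner at (205,245). The jar meant is the glass one under the head.

```bash
python3 - <<'E'
from h import *
z=np.load('top0.npz');p,d,w=z['p'],z['d'],z['w']
roi=np.zeros((400,640),bool);roi[130:225,255:360]=1
hm=roi&(abs(w[...,2]-.285)<.012)
n,l,st,_=cv2.connectedComponentsWithStats(hm.astype(np.uint8));i=1+st[1:,4].argmax()
P=w[l==i];print(len(P),np.median(P[:,2]))
r=cv2.minAreaRect((P[:,:2]*1000).astype(np.float32));print('hood rect mm',r)
hp=roi&(abs(w[...,2]-.328)<.012); n,l,st,_=cv2.connectedComponentsWithStats(hp.astype(np.uint8))
for i in range(1,n):
  if st[i,4]>20:
    Q=w[l==i];print('z.328',st[i],Q.mean(0),cv2.minEnclosingCircle((Q[:,:2]*1000).astype(np.float32)))
g=p.astype(int);
wh=roi&(g.min(-1)>150)
n,l,st,c=cv2.connectedComponentsWithStats(wh.astype(np.uint8))
for i in range(1,n):
  if st[i,4]>2: print('white',st[i],c[i],w[l==i].mean(0))
a=cv2.resize(p[130:225,255:360],None,fx=7,fy=6.3,interpolation=cv2.INTER_CUBIC) if 0 else cv2.resize(p[135:220,260:360],None,fx=7,fy=7,interpolation=cv2.INTER_CUBIC)
s=np.load('scene0.npz')['p']
cv2.imwrite('pics/dial.png',a); cv2.imwrite('pics/scz.png',cv2.resize(s[165:295,230:385],None,fx=4.5,fy=4.5,interpolation=cv2.INTER_CUBIC))
E
```

```text
2588 0.2848559174382611
hood rect mm ((659.3827514648438, 65.10745239257812), (110.31956481933594, 211.97833251953125), 36.75766372680664)
z.328 [317 155   8  20  88] [0.68497617 0.03014995 0.32008796] ((686.142822265625, 30.423011779785156), 25.07326316833496)
z.328 [272 179  26  25 484] [0.61683297 0.12170147 0.32773438] ((617.3115844726562, 121.7740707397461), 31.916812896728516)
white [318 149   3   5  13] [319.         151.30769231] [0.72784856 0.03551695 0.28533715]
white [316 150  10  25 127] [320.83464567 162.77165354] [0.69194775 0.02974398 0.31146432]
white [328 152   4   4  12] [329.25       153.58333333] [0.72145832 0.00805479 0.28568582]
white [331 156   5   4  14] [333.  157.5] [ 0.71083324 -0.00195167  0.28538488]
white [334 161   4   3  12] [335.5 162. ] [ 0.69864734 -0.008592    0.28514477]
white [334 166   5   3  12] [336.16666667 167.08333333] [ 0.6848911  -0.01032606  0.28514652]
white [333 171   5   4  14] [334.85714286 172.28571429] [ 0.67088624 -0.00679059  0.28502016]
white [272 178  26  26 519] [284.10019268 190.54527938] [0.6174544  0.12281907 0.32768463]
```

View pics/dial.png

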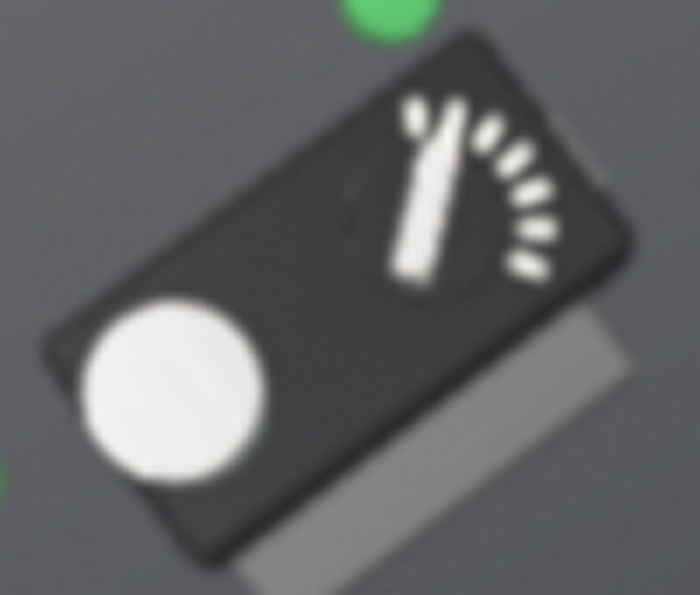

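View pics/scz.png

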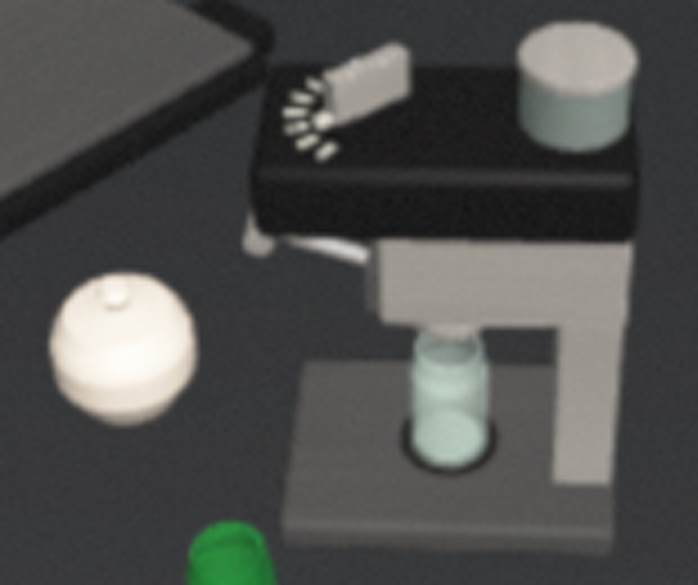

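The enlarged crop shows seven ticks. The first is at (413,115) and the nib covers the second at (455,110), so the dial reads about 0.35. The fifth tick is at (532,190). The scene crop shows the raised lever's bar at (258,232) under the hood front, and the glass jar at (450,400) under the disc.

```bash
cat >> h.py <<'E'
O=np.array([.6558,.0699]); TH=np.deg2rad(126.76)
ex=np.array([np.cos(TH),np.sin(TH)]); ey=np.array([-ex[1],ex[0]])
def W(x,y,z): return np.r_[O+x/1000*ex+y/1000*ey, z/1000]
def st():
    s=arm.observe();A=R.from_rotvec(s['ee_rot']).as_matrix()
    print('t',s['clock'],'q',s['joints'].round(3),'p',s['position'].round(4));print('x',A[:,0].round(3),'y',A[:,1].round(3),'z',A[:,2].round(3),'yaw y',np.degrees(np.arctan2(A[1,1],A[0,1])).round(2),'w',round(s['width'],3),'F',s['force'].round(2),s['gripper_force'])
    return s,A
E
python3 - <<'E'
from h import *
s,A=st()
print('dial',W(-50,0,309),'hinge',W(-50,0,178),'jar',W(-5,0,25))
for q in(0,.1,1.05): print('tip',q,W(-50-70*np.cos(.436-q),0,178+70*np.sin(.436-q)))
p=W(-50,0,363);print('delta',p-s['position'],'front dir',-ex)
z=np.load('top0.npz');w=z['w']
for n,(u,v) in dict(sugar=(377,160),ring=(399,250),green=(316,133),green2=(252,203),green3=(322,243),tray=(300,100)).items(): print(n,w[v,u].round(3))
E
```

```text
t 0.1 q [-1.448  0.435  0.025  1.574 -0.012  1.134 -0.075] p [0.1399 0.6088 0.2915]
x [-0.975  0.224 -0.   ] y [ 0.224  0.975 -0.001] z [-0.    -0.001 -1.   ] yaw y 77.05 w 1.005 F [ 0.47 -0.14 -0.4 ] 0.0
dial [0.68572322 0.02984253 0.309     ] hinge [0.68572322 0.02984253 0.178     ] jar [0.65879232 0.06589425 0.025     ]
tip 0 [ 0.72369661 -0.0209915   0.20756219]
tip 0.1 [ 0.72527315 -0.02310197  0.20107994]
tip 1.05 [ 0.71996407 -0.01599483  0.1376701 ]
delta [ 0.5458118  -0.57890915  0.07146045] front dir [ 0.59846444 -0.80114937]
sugar [ 0.74  -0.14   0.098]
ring [ 0.456 -0.219  0.007]
green [0.831 0.052 0.085]
green2 [0.613 0.27  0.006]
green3 [0.479 0.035 0.002]
tray [0.95  0.107 0.058]
```

Emit:
{"fn": "send_rows", "kwargs": {
  "motion": "0 0 0 0.06 0 0 0; 0 0.02 -0.02 0.05 0 0 0; 0 0.042 -0.0445 0.01 0 0 0; 0 0.042 -0.0445 0.01 0 0 0; 0 0.042 -0.0445 0 0 0 0",
  "force": 15
}}

```text
clock: 0.72
position: [0.2872, 0.4542, 0.4229]
ee_rot: [0.354, 3.121, 0.002]
force: [1.0, 1.5, 0.5]
width: 1.001
gripper_force: 0.0
```

Emit:
{"fn": "send_rows", "kwargs": {
  "motion": "0.3 0.042 -0.0445 0 0 0 0; 0.3 0.042 -0.0445 0 0 0 0; 0.3 0.042 -0.0445 0 0 0 0; 0.3 0.042 -0.0445 0 0 0 0; 0.3 0.042 -0.0445 0 0 0 0"
}}

```text
clock: 1.35
position: [0.4968, 0.2315, 0.4221]
ee_rot: [-0.354, -3.121, -0.0]
force: [0.9, 0.0, -0.7]
width: 0.702
gripper_force: 0.0
```

Emit:
{"fn": "send_rows", "kwargs": {
  "motion": "0.3 0.042 -0.0445 0 0 0 0; 0.3 0.042 -0.0445 0 0 0 0; 0.3 0.036 -0.04 0 0 0 0; 0.3 0 0 0 0 0 0; 0.3 0 0 0 0 0 0"
}}

```text
clock: 1.98
position: [0.6157, 0.1044, 0.4217]
ee_rot: [-0.354, -3.12, -0.0]
force: [0.3, 1.3, -0.6]
width: 0.7
gripper_force: 0.0
```

```bash
python3 - <<'E'
from h import *
s,A=st();print(W(-50,0,363)-s['position'])
E
```

```text
t 1.975 q [-0.517  0.373  0.395  1.384 -0.143  1.414  1.221] p [0.6157 0.1044 0.4217]
x [-0.975  0.224  0.001] y [ 0.224  0.975 -0.   ] z [-0.001  0.    -1.   ] yaw y 77.05 w 0.7 F [ 0.35  1.34 -0.65] 0.0
[ 0.0699871  -0.07459502 -0.05866158]
```

Emit:
{"fn": "send_rows", "kwargs": {
  "motion": "0.3 0.035 -0.0373 0 0 0 0; 0.3 0.035 -0.0373 0 0 0 0; 0.3 0 0 0 0 0 0; 0.3 0 0 -0.015 0 0 0; 0.3 0 0 0 0 0 0"
}}

```text
clock: 2.6
position: [0.6847, 0.032, 0.4055]
ee_rot: [-0.349, -3.119, -0.001]
force: [1.1, 0.5, -0.2]
width: 0.702
gripper_force: 0.0
```

```bash
python3 - <<'E'
from h import *
s,A=st();print(W(-50,0,363)-s['position'])
p,d=arm.get_image('wrist');m=arm.camera_model('wrist');cv2.imwrite('pics/w1.png',p);np.savez('w1.npz',p=p,d=d,view=m['view'])
print(m)
# project expected dial centre/nib
V=np.array(m['view'])
for X in (W(-50,0,320),W(-50,0,285)):
  c=V[:3,:3]@X+V[:3,3];r=np.hypot(c[0],c[1]);t=np.arctan2(r,c[2]);print(m['cx']+m['fx']*t*c[0]/r,m['cy']+m['fy']*t*c[1]/r)
E
```

```text
t 2.6 q [-0.364  0.498  0.414  1.24  -0.196  1.445  1.378] p [0.6847 0.032  0.4055]
x [-0.975  0.221  0.003] y [0.221 0.975 0.001] z [-0.003  0.001 -1.   ] yaw y 77.23 w 0.702 F [ 1.13  0.55 -0.21] 0.0
[ 0.00100867 -0.00216987 -0.04254046]
{'fx': 309.70691628693146, 'fy': 309.70691628693146, 'cx': 320.9721906903747, 'cy': 199.7031903926668, 'view': array([[ 2.20247318e-01,  9.75443571e-01,  9.79292426e-04,
        -1.83120573e-01],
       [ 9.30043822e-01, -2.10298927e-01,  3.01318521e-01,
        -7.01663849e-01],
       [ 2.94125158e-01, -6.54538111e-02, -9.53523041e-01,
         3.02541194e-01],
       [ 0.00000000e+00,  0.00000000e+00,  0.00000000e+00,
         1.00000000e+00]])}
316.80444497852045 240.6731165900174
317.34637188825155 220.7475931152416
```

View pics/w1.png

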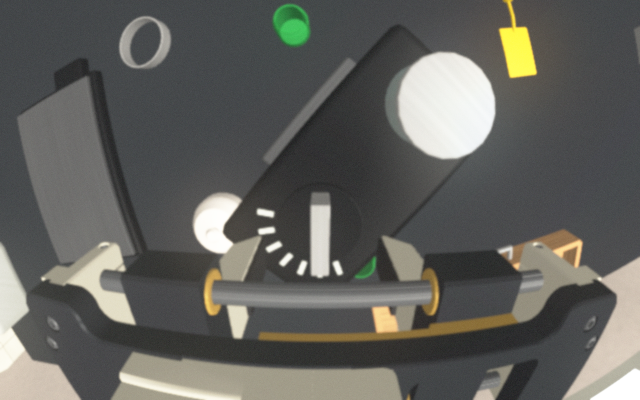

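The wrist view shows the grip bar upright at column 320, rows 195–275, midway between the fingers at columns 240 and 400. The sideways centring is good, so I'll descend and pinch.

Emit:
{"fn": "send_rows", "kwargs": {
  "motion": "0.3 0.001 0 -0.02 0 0 0; 0.3 0 0 -0.02 0 0 0; 0.3 0 0 0 0 0 0; 1 0 0 0 0 0 0; 1 0 0 0 0 0 0",
  "force": 30
}}

```text
clock: 3.28
position: [0.6872, 0.0297, 0.3685]
ee_rot: [0.353, 3.12, 0.001]
force: [-0.5, 0.5, 0.1]
width: 0.534
gripper_force: 0.0
```

Emit:
{"fn": "send_rows", "kwargs": {
  "motion": "1 0 0 0 0 0 0; 1 0 0 0 0 0 0; 1 0 0 0 0 0 0"
}}

```text
clock: 3.65
position: [0.687, 0.0295, 0.3673]
ee_rot: [0.354, 3.121, 0.0]
force: [0.3, 0.3, -0.1]
width: 0.204
gripper_force: 0.0
```

```bash
python3 - <<'E'
from h import *
s,A=st();print(W(-50,0,363)-s['position'])
E
```

```text
t 3.65 q [-0.362  0.513  0.408  1.307 -0.201  1.361  1.385] p [0.687  0.0295 0.3673]
x [-0.975  0.224 -0.   ] y [0.224 0.975 0.   ] z [ 0.  0. -1.] yaw y 77.06 w 0.204 F [ 0.28  0.25 -0.12] 0.0
[-0.00125499  0.00031261 -0.00430302]
```

Emit:
{"fn": "send_rows", "kwargs": {
  "motion": "1 -0.001 0.001 -0.003 0 0 0; 1 0 0 0 0 0 0; 1 0 0 0 0 0 0; 1 0 0 0 0 0 0"
}}

```text
clock: 4.15
position: [0.6866, 0.0306, 0.3656]
ee_rot: [0.354, 3.119, 0.001]
force: [0.8, 0.3, 7.2]
width: 0.128
gripper_force: 30.0
```

```bash
python3 - <<'E'
from h import *
s,A=st()
E
```

```text
t 4.15 q [-0.365  0.512  0.408  1.313 -0.201  1.354  1.384] p [0.6866 0.0306 0.3656]
x [-0.975  0.224 -0.003] y [0.224 0.975 0.001] z [ 0.003  0.    -1.   ] yaw y 77.06 w 0.128 F [0.82 0.27 7.2 ] 30.00097095966339
```

Emit:
{"fn": "send_rows", "kwargs": {
  "motion": "1 0 0 0.001 0 0 -7; 1 0 0 0 0 0 -7; 1 0 0 0 0 0 -6; 1 0 0 0 0 0 0"
}}

```text
clock: 4.65
position: [0.6865, 0.0306, 0.3657]
ee_rot: [0.889, 3.011, 0.0]
force: [3.3, 0.2, 2.5]
width: 0.128
gripper_force: 30.0
```

Emit:
{"fn": "send_rows", "kwargs": {
  "motion": "1 0 0 0 0 0 -7; 1 0 0 0 0 0 -7; 1 0 0 0 0 0 -6; 1 0 0 0 0 0 0"
}}

```text
clock: 5.15
position: [0.6865, 0.0306, 0.3657]
ee_rot: [1.396, 2.813, 0.001]
force: [4.1, 0.3, 2.5]
width: 0.128
gripper_force: 30.0
```

Emit:
{"fn": "send_rows", "kwargs": {
  "motion": "1 0 0 0 0 0 -7; 1 0 0 0 0 0 -7; 1 0 0 0 0 0 -6; 1 0 0 0 0 0 0; 1 0 0 0 0 0 0"
}}

```text
clock: 5.78
position: [0.6864, 0.0305, 0.3657]
ee_rot: [1.861, 2.529, 0.001]
force: [4.9, -0.0, 3.9]
width: 0.13
gripper_force: 30.0
```

```bash
python3 - <<'E'
from h import *
s,A=st();print(s['ft_torque'])
E
```

```text
t 5.775 q [-0.502  0.548  0.658  1.326 -0.331  1.375  0.449] p [0.6864 0.0305 0.3657]
x [-0.297  0.955 -0.001] y [0.955 0.297 0.001] z [ 0.002 -0.    -1.   ] yaw y 17.3 w 0.13 F [ 4.94 -0.03  3.88] 30.00035583972931
[-0.13933787 -1.14937038  0.0147385 ]
```

Emit:
{"fn": "send_rows", "kwargs": {
  "motion": "0.6 0 0 0 0 0 0; 0.6 0 0 0 0 0 0; 0.6 0 0 0 0 0 0; 0.6 0 0 0.03 0 0 0; 0.6 0 0 0.06 0 0 0"
}}

```text
clock: 6.4
position: [0.685, 0.0311, 0.4536]
ee_rot: [-1.864, -2.523, 0.006]
force: [0.8, 0.6, 0.5]
width: 0.402
gripper_force: 0.0
```

```bash
python3 - <<'E'
from h import *
s,A=st()
p,d=arm.get_image('wrist');cv2.imwrite('pics/w2.png',p)
p,d=arm.get_image('top');w=pts(d,arm.camera_model('top'));cv2.imwrite('pics/t2.png',p)
p,d=arm.get_image('scene');w=pts(d,arm.camera_model('scene'));np.savez('s2.npz',p=p,d=d,w=w)
cv2.imwrite('pics/s2.png',cv2.resize(p[120:300,200:400],None,fx=3.3,fy=3.3,interpolation=cv2.INTER_CUBIC))
E
```

```text
t 6.4 q [-0.487  0.525  0.677  1.149 -0.319  1.574  0.419] p [0.685  0.0311 0.4536]
x [-0.294  0.956  0.002] y [ 0.956  0.294 -0.006] z [-0.006 -0.    -1.   ] yaw y 17.09 w 0.402 F [0.83 0.58 0.53] 0.0
```

View pics/w2.png

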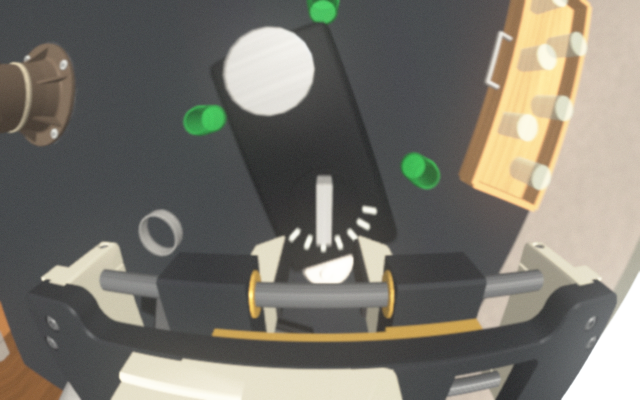

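The nib at (323,247) sits on the fifth tick. Four ticks lie on the first side, at (369,210), (363,224), (351,234) and (339,243), and two on the other, at (309,242) and (295,235). The grip is released. Next I'll shut the fingers, lean the tool and go round to the front.

Emit:
{"fn": "send_rows", "kwargs": {
  "motion": "1 0.015 -0.02 0 0 0 9.8; 1 0.015 -0.02 0 0 0 9.8; 1 0.015 -0.02 0 7 5.2 0; 1 0.015 -0.02 0 7 5.2 0; 1 0.015 -0.02 0 7 5.2 0"
}}

```text
clock: 7.18
position: [0.7465, -0.0564, 0.4343]
ee_rot: [-1.263, -2.495, -0.207]
force: [0.1, -0.9, -2.7]
width: 0.003
gripper_force: 0.0
```

Emit:
{"fn": "send_rows", "kwargs": {
  "motion": "1 0.015 -0.02 0 7 5.2 0; 1 0 0 0 0 0 0; 1 0 0 0 0 0 0"
}}

```text
clock: 7.55
position: [0.7437, -0.0551, 0.4245]
ee_rot: [-1.232, -2.452, -0.242]
force: [-0.3, 0.3, 1.5]
width: 0.006
gripper_force: 0.0
```

```bash
cat >> h.py <<'E'
def rep():
    s,A=st(); tip=s['position']+.066*A[:,2]
    M=np.c_[np.r_[ex,0],np.r_[ey,0],[0,0,1]]
    f=lambda P:((P-np.r_[O,0])@M*1000).round(1)
    print('mill: tcp',f(s['position']),'tip',f(tip),'zaxis',(A[:,2]@M).round(3),'y',(A[:,1]@M).round(3),'F',(s['force']@M).round(1))
    for q in (0,.06,.12,.3,.5,.7,.9,1.05):
        b=np.array([-50-70*np.cos(.436-q),0,178+70*np.sin(.436-q)])
        T=M@((b-9*(A[:,2]@M))/1000)+np.r_[O,0]
        print(q,'bar',b.round(1),'move',((T-tip)*1000).round(1))
    return s,A
E
python3 - <<'E'
from h import *
rep()
E
```

```text
t 7.55 q [ 0.126  0.829 -0.021  0.615 -0.306  1.99   0.665] p [ 0.7437 -0.0551  0.4245]
x [-0.541  0.733  0.412] y [ 0.8    0.6   -0.018] z [-0.26   0.32  -0.911] yaw y 36.87 w 0.006 F [-0.26  0.28  1.5 ] 0.0
mill: tcp [-152.7    4.4  424.5] tip [-125.5    5.5  364.3] zaxis [ 0.412  0.017 -0.911] y [ 0.002 -1.    -0.018] F [0.4 0.  1.5]
0 bar [-113.5    0.   207.6] move [  -0.4   10.1 -148.6]
0.06 bar [-115.1    0.   203.7] move [   0.5    8.8 -152.4]
0.12 bar [-116.5    0.   199.8] move [   1.4    7.7 -156.4]
0.3 bar [-119.4    0.   187.5] move [   3.1    5.4 -168.6]
0.5 bar [-119.9    0.   173.5] move [   3.4    5.  -182.6]
0.7 bar [-117.6    0.   159.7] move [   2.     6.8 -196.4]
0.9 bar [-112.6    0.   146.7] move [  -1.    10.8 -209.5]
1.05 bar [-107.2    0.   137.7] move [  -4.2   15.1 -218.5]
```

Emit:
{"fn": "send_rows", "kwargs": {
  "motion": "1 0.01 -0.015 -0.02 0 0 0; 1 0.01 -0.015 -0.03 0 0 0; 1 0.006 -0.01 -0.03 0 0 0; 1 0 0 -0.02 4 3 0; 1 0 0 0 4 3 0"
}}

```text
clock: 8.18
position: [0.7646, -0.0943, 0.3143]
ee_rot: [-1.165, -2.306, -0.324]
force: [-0.4, 1.7, -2.5]
width: 0.003
gripper_force: 0.0
```

Emit:
{"fn": "send_rows", "kwargs": {
  "motion": "1 0 0 0 0 0 0; 1 0 0 0 0 0 0"
}}

```text
clock: 8.43
position: [0.7653, -0.0933, 0.32]
ee_rot: [-1.163, -2.314, -0.333]
force: [0.8, 0.3, -0.0]
width: 0.006
gripper_force: 0.0
```

```bash
python3 - <<'E'
from h import *
rep()
E
```

```text
t 8.425 q [ 0.27   1.015 -0.302  0.549 -0.192  1.996  0.65 ] p [ 0.7653 -0.0933  0.32  ]
x [-0.493  0.67   0.554] y [ 0.799  0.601 -0.015] z [-0.343  0.436 -0.832] yaw y 36.91 w 0.006 F [ 0.78  0.3  -0.02] 0.0
mill: tcp [-196.3    9.9  320. ] tip [-159.7   10.9  265.1] zaxis [ 0.554  0.014 -0.832] y [ 0.003 -1.    -0.015] F [-0.2 -0.8 -0. ]
0 bar [-113.5    0.   207.6] move [-15.9  39.6 -50. ]
0.06 bar [-115.1    0.   203.7] move [-14.9  38.3 -53.9]
0.12 bar [-116.5    0.   199.8] move [-14.   37.1 -57.8]
0.3 bar [-119.4    0.   187.5] move [-12.4  34.9 -70.1]
0.5 bar [-119.9    0.   173.5] move [-12.1  34.5 -84.1]
0.7 bar [-117.6    0.   159.7] move [-13.4  36.3 -97.9]
0.9 bar [-112.6    0.   146.7] move [ -16.4   40.3 -110.9]
1.05 bar [-107.2    0.   137.7] move [ -19.6   44.6 -119.9]
```

Emit:
{"fn": "send_rows", "kwargs": {
  "motion": "1 -0.004 0.01 -0.025 0 0 0; 1 -0.005 0.013 -0.018 0 0 0; 1 -0.004 0.013 0 0 0 0; 1 0 0 0 0 0 0; 1 0 0 0 0 0 0"
}}

```text
clock: 9.05
position: [0.7524, -0.0569, 0.2793]
ee_rot: [-1.162, -2.316, -0.334]
force: [0.0, -1.1, 0.3]
width: 0.002
gripper_force: 0.0
```

```bash
python3 - <<'E'
from h import *
rep()
p,d=arm.get_image('scene')
cv2.imwrite('pics/s3.png',cv2.resize(p[140:300,210:390],None,fx=3.7,fy=3.7,interpolation=cv2.INTER_CUBIC))
E
```

```text
t 9.05 q [ 0.264  0.967 -0.321  0.753 -0.185  1.832  0.652] p [ 0.7524 -0.0569  0.2793]
x [-0.495  0.67   0.554] y [ 0.799  0.601 -0.013] z [-0.341  0.436 -0.833] yaw y 36.94 w 0.002 F [ 0.02 -1.1   0.27] 0.0
mill: tcp [-159.4   -1.5  279.3] tip [-122.9   -0.7  224.4] zaxis [ 0.554  0.013 -0.833] y [ 0.003 -1.    -0.013] F [-0.9  0.6  0.3]
0 bar [-113.5    0.   207.6] move [-3.1  3.2 -9.3]
0.06 bar [-115.1    0.   203.7] move [ -2.1   1.9 -13.2]
0.12 bar [-116.5    0.   199.8] move [ -1.3   0.7 -17.1]
0.3 bar [-119.4    0.   187.5] move [  0.4  -1.5 -29.4]
0.5 bar [-119.9    0.   173.5] move [  0.7  -1.9 -43.3]
0.7 bar [-117.6    0.   159.7] move [ -0.7  -0.1 -57.1]
0.9 bar [-112.6    0.   146.7] move [ -3.6   3.9 -70.2]
1.05 bar [-107.2    0.   137.7] move [ -6.9   8.2 -79.2]
```

View pics/s3.png

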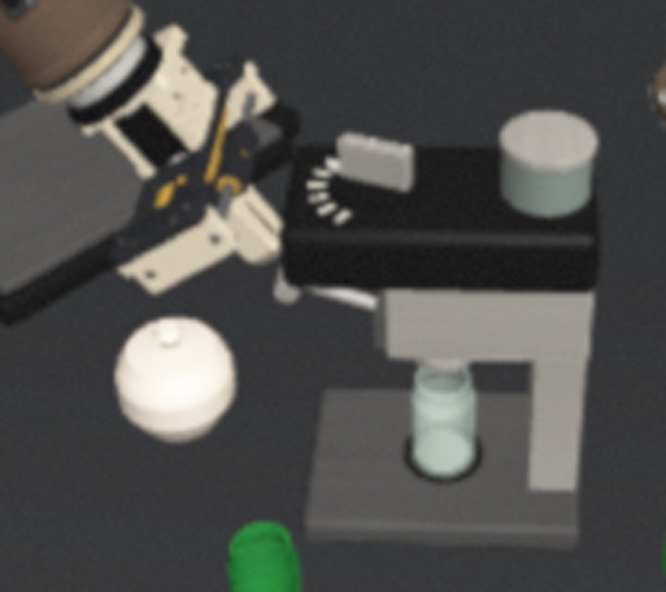

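The fingertips at (262,252) stand just in front of and above the lever bar at (287,288). The dial, jar and bowl are undisturbed. Pressing along the bar's arc now.

Emit:
{"fn": "send_rows", "kwargs": {
  "motion": "1 -0.002 0.003 -0.01 0 0 0; 1 0 -0.001 -0.007 0 0 0; 1 0.001 -0.001 -0.006 0 0 0; 1 0.001 -0.001 -0.006 0 0 0; 1 0 0 -0.007 0 0 0"
}}

```text
clock: 9.72
position: [0.7532, -0.0585, 0.2417]
ee_rot: [-1.166, -2.316, -0.335]
force: [5.6, -3.9, 1.7]
width: 0.004
gripper_force: 2.9
```

```bash
python3 - <<'E'
from h import *
rep()
E
```

```text
t 9.725 q [ 0.271  0.986 -0.322  0.804 -0.174  1.765  0.674] p [ 0.7532 -0.0585  0.2417]
x [-0.494  0.672  0.552] y [ 0.801  0.599 -0.013] z [-0.339  0.436 -0.834] yaw y 36.77 w 0.004 F [ 5.6  -3.86  1.74] 2.945462102070451
mill: tcp [-161.2   -1.2  241.7] tip [-124.7   -0.5  186.6] zaxis [ 0.552  0.011 -0.834] y [ 0.    -1.    -0.013] F [-6.4 -2.2  1.7]
0 bar [-113.5    0.   207.6] move [-4.1  4.8 28.4]
0.06 bar [-115.1    0.   203.7] move [-3.1  3.5 24.6]
0.12 bar [-116.5    0.   199.8] move [-2.3  2.4 20.6]
0.3 bar [-119.4    0.   187.5] move [-0.6  0.1  8.4]
0.5 bar [-119.9    0.   173.5] move [-0.3 -0.3 -5.6]
0.7 bar [-117.6    0.   159.7] move [ -1.6   1.5 -19.4]
0.9 bar [-112.6    0.   146.7] move [ -4.6   5.5 -32.5]
1.05 bar [-107.2    0.   137.7] move [ -7.8   9.8 -41.5]
```

```bash
python3 - <<'E'
from h import *
p,d=arm.get_image('scene')
cv2.imwrite('pics/s4.png',cv2.resize(p[170:270,230:350],None,fx=6,fy=6,interpolation=cv2.INTER_CUBIC))
E
```

```text
(no output)
```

View pics/s4.png

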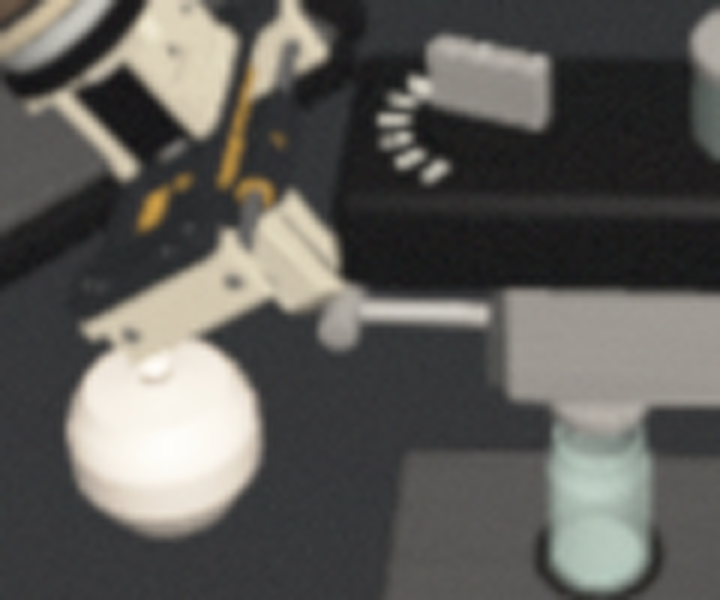

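The lever arm, from (490,312) to the bar at (340,320), is now about level. The fingertip meets the bar's upper front side and could slip off forward. I'll lift a little, step in towards the mill, and press again.

Emit:
{"fn": "send_rows", "kwargs": {
  "motion": "1 0.002 -0.003 0.012 0 0 0; 1 -0.004 0.006 0.002 0 0 0; 1 -0.003 0.005 0 0 0 0; 1 0 0 -0.005 0 0 0; 1 0 0 -0.005 0 0 0"
}}

```text
clock: 10.4
position: [0.7468, -0.0482, 0.2455]
ee_rot: [-1.16, -2.313, -0.334]
force: [-0.5, 0.6, 2.4]
width: 0.011
gripper_force: 0.8
```

```bash
python3 - <<'E'
from h import *
rep()
E
```

```text
t 10.4 q [ 0.266  0.969 -0.327  0.834 -0.179  1.754  0.666] p [ 0.7468 -0.0482  0.2455]
x [-0.494  0.669  0.556] y [ 0.799  0.601 -0.014] z [-0.344  0.437 -0.831] yaw y 36.98 w 0.011 F [-0.53  0.56  2.41] 0.7771657680859789
mill: tcp [-149.1   -2.2  245.5] tip [-112.4   -1.3  190.7] zaxis [ 0.556  0.014 -0.831] y [ 0.004 -1.    -0.014] F [0.8 0.1 2.4]
0 bar [-113.5    0.   207.6] move [ 2.7 -5.5 24.4]
0.06 bar [-115.1    0.   203.7] move [ 3.7 -6.8 20.5]
0.12 bar [-116.5    0.   199.8] move [ 4.5 -8.  16.6]
0.3 bar [-119.4    0.   187.5] move [  6.2 -10.2   4.3]
0.5 bar [-119.9    0.   173.5] move [  6.5 -10.6  -9.6]
0.7 bar [-117.6    0.   159.7] move [  5.2  -8.8 -23.4]
0.9 bar [-112.6    0.   146.7] move [  2.2  -4.8 -36.5]
1.05 bar [-107.2    0.   137.7] move [ -1.   -0.5 -45.5]
```

Emit:
{"fn": "send_rows", "kwargs": {
  "motion": "1 0.001 -0.002 -0.006 0 0 0; 1 0.001 -0.001 -0.006 0 0 0; 1 0 0 -0.006 0 0 0; 1 0 0 -0.006 0 0 0; 1 0 0 -0.006 0 0 0"
}}

```text
clock: 11.02
position: [0.749, -0.0514, 0.2156]
ee_rot: [-1.161, -2.313, -0.334]
force: [0.0, 0.1, 2.3]
width: 0.005
gripper_force: 0.7
```

```bash
python3 - <<'E'
from h import *
rep()
E
```

```text
t 11.025 q [ 0.271  0.993 -0.325  0.856 -0.17   1.712  0.685] p [ 0.749  -0.0514  0.2156]
x [-0.494  0.669  0.556] y [ 0.799  0.601 -0.014] z [-0.343  0.437 -0.831] yaw y 36.96 w 0.005 F [0.03 0.06 2.35] 0.7082435942720622
mill: tcp [-152.9   -2.1  215.6] tip [-116.3   -1.2  160.7] zaxis [ 0.556  0.014 -0.831] y [ 0.003 -1.    -0.014] F [ 0.  -0.1  2.3]
0 bar [-113.5    0.   207.6] move [ 0.5 -2.4 54.3]
0.06 bar [-115.1    0.   203.7] move [ 1.5 -3.7 50.5]
0.12 bar [-116.5    0.   199.8] move [ 2.3 -4.9 46.5]
0.3 bar [-119.4    0.   187.5] move [ 4.  -7.1 34.3]
0.5 bar [-119.9    0.   173.5] move [ 4.3 -7.5 20.3]
0.7 bar [-117.6    0.   159.7] move [ 3.  -5.7  6.5]
0.9 bar [-112.6    0.   146.7] move [-0.  -1.7 -6.6]
1.05 bar [-107.2    0.   137.7] move [ -3.2   2.6 -15.6]
```

Emit:
{"fn": "send_rows", "kwargs": {
  "motion": "1 -0.001 0.001 -0.005 0 0 0; 1 -0.001 0.001 -0.005 0 0 0; 1 -0.001 0.001 -0.005 0 0 0; 1 0 0 -0.003 0 0 0; 1 0 0 0 0 0 0"
}}

```text
clock: 11.65
position: [0.7459, -0.0482, 0.1996]
ee_rot: [-1.16, -2.314, -0.336]
force: [-1.5, -0.2, 10.1]
width: 0.004
gripper_force: 3.8
```

```bash
python3 - <<'E'
from h import *
rep()
E
```

```text
t 11.65 q [ 0.273  0.996 -0.327  0.89  -0.168  1.676  0.693] p [ 0.7459 -0.0482  0.1996]
x [-0.494  0.668  0.556] y [ 0.799  0.602 -0.013] z [-0.343  0.438 -0.831] yaw y 36.99 w 0.004 F [-1.54 -0.16 10.07] 3.7524745613336563
mill: tcp [-148.5   -1.5  199.6] tip [-111.8   -0.7  144.7] zaxis [ 0.556  0.013 -0.831] y [ 0.004 -1.    -0.013] F [ 0.8  1.3 10.1]
0 bar [-113.5    0.   207.6] move [ 3.5 -5.7 70.3]
0.06 bar [-115.1    0.   203.7] move [ 4.5 -7.  66.5]
0.12 bar [-116.5    0.   199.8] move [ 5.4 -8.1 62.5]
0.3 bar [-119.4    0.   187.5] move [  7.1 -10.4  50.2]
0.5 bar [-119.9    0.   173.5] move [  7.4 -10.8  36.3]
0.7 bar [-117.6    0.   159.7] move [ 6.  -9.  22.5]
0.9 bar [-112.6    0.   146.7] move [ 3.  -5.   9.4]
1.05 bar [-107.2    0.   137.7] move [-0.2 -0.7  0.4]
```

The end stop is reached: force is up to 10 N with the tip within 1 mm of the fully-down pose. One more small press, then I'll back off along the tool axis.

Emit:
{"fn": "send_rows", "kwargs": {
  "motion": "1 0 0 -0.003 0 0 0; 1 0 0 0 0 0 0; 1 0 0 0 0 0 0; 1 0.004 -0.005 0.012 0 0 0; 1 0.012 -0.016 0.025 0 0 0"
}}

```text
clock: 12.28
position: [0.7614, -0.0691, 0.2315]
ee_rot: [-1.159, -2.312, -0.332]
force: [0.5, -0.8, 0.3]
width: 0.005
gripper_force: 0.0
```

Emit:
{"fn": "send_rows", "kwargs": {
  "motion": "1 0.015 -0.02 0.035 0 0 0; 1 0.015 -0.02 0.035 0 0 0; 1 0 0 0 0 0 0"
}}

```text
clock: 12.65
position: [0.7835, -0.1077, 0.2987]
ee_rot: [-1.175, -2.326, -0.345]
force: [0.0, -0.6, 0.1]
width: 0.004
gripper_force: 0.0
```

```bash
python3 - <<'E'
from h import *
rep()
p,d=arm.get_image('scene')
cv2.imwrite('pics/s5.png',cv2.resize(p[150:310,210:410],None,fx=3.7,fy=3.7,interpolation=cv2.INTER_CUBIC))
E
```

```text
t 12.65 q [ 0.268  1.068 -0.28   0.476 -0.195  2.002  0.67 ] p [ 0.7835 -0.1077  0.2987]
x [-0.498  0.675  0.544] y [ 0.804  0.594 -0.002] z [-0.325  0.437 -0.839] yaw y 36.45 w 0.004 F [ 0.01 -0.56  0.11] 0.0
mill: tcp [-218.7    4.   298.7] tip [-182.7    3.9  243.4] zaxis [ 0.544 -0.001 -0.839] y [-0.005 -1.    -0.002] F [-0.5  0.3  0.1]
0 bar [-113.5    0.   207.6] move [-35.4  53.9 -28.2]
0.06 bar [-115.1    0.   203.7] move [-34.4  52.6 -32.1]
0.12 bar [-116.5    0.   199.8] move [-33.6  51.4 -36.1]
0.3 bar [-119.4    0.   187.5] move [-31.9  49.2 -48.3]
0.5 bar [-119.9    0.   173.5] move [-31.6  48.8 -62.3]
0.7 bar [-117.6    0.   159.7] move [-32.9  50.6 -76.1]
0.9 bar [-112.6    0.   146.7] move [-35.9  54.6 -89.1]
1.05 bar [-107.2    0.   137.7] move [-39.1  58.9 -98.1]
```

View pics/s5.png

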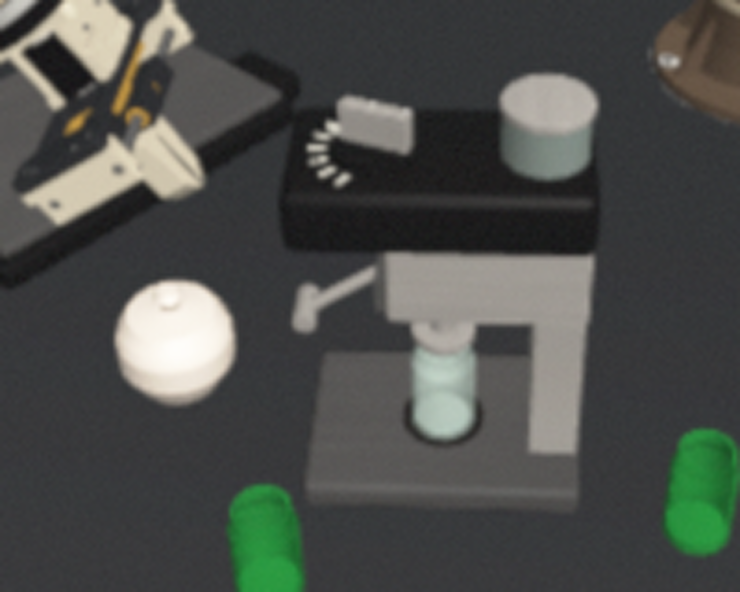

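The lever is fully down with its bar at (305,308), and the disc is over the upright jar at (443,385). The dial nib is still on the fifth tick and the robot is clear. I'll ease joint 6 off its limit and hand in.

Emit:
{"fn": "send_rows", "kwargs": {
  "motion": "1 -0.005 0.005 -0.015 0 0 0; 1 0 0 0 0 0 0; 1 0 0 0 0 0 0"
}}

```text
clock: 13.08
position: [0.7768, -0.1007, 0.2817]
ee_rot: [-1.168, -2.32, -0.342]
force: [-0.2, -0.3, -0.0]
width: 0.002
gripper_force: 0.0
```

```bash
python3 - <<'E'
from h import *
st();print(arm.sign_off())
E
```

```text
t 13.075 q [ 0.273  1.05  -0.286  0.56  -0.19   1.945  0.681] p [ 0.7768 -0.1007  0.2817]
x [-0.496  0.672  0.55 ] y [ 0.802  0.597 -0.006] z [-0.333  0.438 -0.835] yaw y 36.66 w 0.002 F [-0.18 -0.29 -0.02] 0.0
the job is handed in; nothing more can be done
None
```

The job is handed in, with no verdict returned: the last picture shows the dial on its fifth mark, the lever fully down and the jar upright in place, and the arm was clear of everything; joint 6 briefly read 2.002 rad against its listed limit of 2 during the retreat, before I eased it back.

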